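# Load the tile press and hold its belt tensioner back

### The arm

A 6-joint arm with a two-finger parallel gripper is mounted at the origin on the work surface. World frame = base frame: x ahead of the robot, y to its left, z up, the work surface at z = 0. Lengths are in m, angles in rad, forces in N, time in s.
With the tool pointing down it reaches from about 0.35 to 0.975 m from the base axis. Payload 4.9 kg.
Tool frame: the origin (TCP) lies at the very end of the fingers, on their centre line; the grasp point (between the pads) lies 19 mm behind it; z points along the fingers, x is the direction in which the jaws open and shut, and the axes are right-handed (so a half turn about z gives the same grasp; the last joint's range is limited). The gripper opens to 85 mm and grips with 20 to 120 N. Pads are 22 mm wide; open, the fingers measure 114 mm over their backs; the gripper's body (76 mm by 85 mm) begins 54 mm behind the grasp point. The pads swing forward as they close: fully open they stand 13 mm farther back than shut.
Start: joints at [-1.463, 0.053, 1.613, -0, 1.476, -0.119], TCP at [0.141, -0.609, 0.231] pointing down, gripper open.
Joint ranges: [-3.01, 3.01], [-1.01, 2.22], [0.06, 2.58], [-1.02, 4.17], [0.09, 2.62], [-3.14, 3.14]. Speed limits (rad/s): [2.57, 2.57, 3.14, 3.14, 3.14, 3.14].

### API

Orientations are given as a rotation vector (axis times angle).
In Python, from station import readout, viewer, ctrl, nets gives the robot as it stands. The module is installed in compiled form; this text tells all that it offers.
- The arm moves only by the tool step_arm, never from a script. Its argument "moves" is a list that holds one entry, the list of rows, each a list of 4 numbers: the shift along the world's x, y, z in cm, then the turn about the world's z in rad. In form: [[[dx, dy, dz, yaw], ...]]. A call has 1 to 10 rows; each row shifts and turns the commanded pose from where the row before left it; what a row does not reach is not made up. A row lasts 1/12 s, in which the tool goes at most 41.7 mm and 7.16 degrees, less where a joint would pass 70% of its speed; a pose out of reach is approached as far as the arm can. A call is refused whole if a number of a shift passes 4.17 or a number of a turn 0.125, either way. A call with a gripper value outside its range is refused whole. "grip" is the closure, from 0 (fully open) to 1 (shut), set as the call begins (left out, the last holds). The fingers move at their own pace and stop on an object; "squeeze" is the grip in N (left out, the last holds). Time passes only in rows, so rows that do not move let the fingers close. It gives the time, the measured TCP pose, the force and the opening at its end, in the units of the state.
- readout.get_obs(): the state, without advancing time (a new reading comes with each control period).
- viewer.get_image(name): name is "scene" or "top" or "wrist"; returns the picture (480x640x3 uint8, blue, green, red); there is no depth.
- viewer.calibration(name): a dict with "camera_matrix" (3x3 intrinsics, pixels), "R" (3x3) and "t" (3): a world point X has camera coordinates R X + t. Camera axes: x right, y down, z forward; pixel columns grow to the right and rows downward; lengths in m; the calibration is good to about 2 mm. A picture is of the moment at which its call begins: read the wrist's pose just before it. calibration takes no time and is no camera call; for the wrist camera it gives the pose at the moment of the call.
- ctrl.finish_job(): hands the job in, once; it reports no verdict.
Trained networks look in the newest picture that a camera, given by its name, has taken for a name from the list of things; names that differ only in an ending like _2 or _b are one class to them, and where a whole thing is asked for, a point or a joint stands for the part that bears it (a point fixed in the world has none). Each returns a list of dicts, best first, with "confidence" (0 to 1); they miss things now and then, are a little off and sometimes report something else, mostly with a low value. They report only what shows in the picture. A call takes as long as a camera call. They do not tell look-alikes from the thing itself.
- nets.masks_of(camera, thing): "region" (480x640 bool, what is visible of it) and "box" ([left, top, right, bottom] in pixels, round what is visible of it).
- nets.pinpoint(camera, thing): "at" ([column, row] in pixels: a listed point, or the origin of a listed thing).
The state is a dict: "t": time; "q": joint angles; "dq": joint speeds; "effort": joint torques, N m; "tool_pos": TCP position; "tool_rot": TCP orientation; "contact_force": force on the tool from outside, world axes, zero at the start; "wrist_torque": the same for the moment, N m; "opening": finger opening in m.
Only numpy, scipy, OpenCV 4.12 (cv2) and the standard library are available. Lean on these libraries where they do the work, as an engineer would, in place of code of your own. Each camera call takes 0.05 s, during which the arm holds its last target. There are 200 camera calls.

### The job

Get the tile-printing press ready for a new drive belt: slide the tray with its two tiles along the deck into the slot under the roller until it is fully home against the red end stop, keeping both tiles flat in the tray. Then push the drive's sprung tensioner arm away from the robot until it is well past its ratchet click, close to its back stop, and keep holding it there: the worn pawl does not latch, so finish while still pressing on the arm. Leave the mug, jar and bowl alone.

Things in the scene. Friction and masses are not known exactly. Their poses are not given: they have to be found in the camera images.
- press: Green tabletop tile press, fixed. Origin: centre underneath, on the table; x is the feed direction (away from the robot, yaw within 0.2 rad), z up. Its deck is 20 mm high, from x = -200 to +180 mm, 210 mm wide. The tray slides along it into a slot under the roller, against a red end stop whose face is at x = 165 mm.
- press_mouth (a point): Start of the slot, on the deck's surface (press x = 30 mm, middle). From here to the stop, two aluminium rails 125 mm apart guide the tray, with lips 6 mm wide over its edges, 18 mm above the deck. Flared guides 24 mm high lead in, from 40 mm before this point, about 160 mm apart at their front ends.
- press_roller (a point): Middle of the black roller: radius 22 mm, axis along press y, 68 mm above the table, 120 mm along press x. It turns between green cheeks 95 mm high and does not touch the tray.
- press_home (a point): On the deck, press axes: where the tray's origin lies when the tray is fully home against the end stop (press x = +90 mm).
- tray: Wooden tray 150 x 120 mm (x, y), walls 14 mm high, lying loose on the press's deck before the slot, turned up to about 0.2 rad and off to one side. Origin: centre of its underside; x points to its leading end, z up. About 0.5 kg with its tiles; it slides with 2 to 4 N. Carry it nowhere: slide it by its handle.
- tray_handle (a point): Grip point of the blue upright handle at the tray's robot-side end: a flat tab 12 mm thick (tray x), 44 mm wide (tray y), rising from 14 to 66 mm above the tray's underside; this point is on its middle, 52 mm above the underside, 62.5 mm behind the tray's origin (tray axes).
- tile0: Terracotta tile with a blue field, 50 x 96 x 10 mm, loose in the tray; origin at the centre of its underside, z up.
- tile1: Terracotta tile with a white field, 50 x 96 x 10 mm, loose in the tray, nearer its leading end; origin at the centre of its underside, z up.
- drive_unit: Grey drive unit, fixed on the table beside the press, on its left or its right, with the same yaw. Origin: centre underneath, at the tensioner; x away from the robot. Base 220 x 80 x 12 mm; a blue motor on the robot side (x = -111 to -59 mm) is 71 mm high. The tensioner's pivot is 40 mm above the table over the origin, its axis along y.
- swing_arm: The yellow sprung tensioner arm, 16 x 12 mm in section, with a white idler pulley, standing up from the pivot (its origin, 40 mm above the table); z runs along the arm. It carries the orange push bar at its upper end.
- push_bar (a point): Middle of the orange round push bar at the arm's upper end, 120 mm from the pivot: 16 mm thick, 52 mm long along y (the drive unit's). About 151 mm above the table at rest, at most 160 mm on its way. Push it from the robot's side, in the drive unit's +x direction.
- tensioner (a joint): Angle of the tensioner arm, rad: 0 at rest (arm leaning 0.38 rad towards the robot), growing as it is pushed away from the robot, 0.80 at its back stop. The spring takes about 3 N at the bar at rest and 9 N at the back stop; the click comes between 0.28 and 0.56. The arm springs back when let go.
- pawl: Brass pawl slider with a red cap, on the far side of the arm. It lifts about 2 mm as the arm's tooth meets it (joint 0.28 to 0.42, 1 to 2 N more at the bar) and has dropped behind the tooth by 0.56: the ratchet click. Worn, it does not latch. Origin: the pawl's nose.
- mug: Terracotta mug, 80 mm wide, 85 mm high, bystander; origin centre underneath.
- glaze_jar: Amber jar with a white cap, 70 mm wide, 90 mm high, bystander; origin centre underneath.
- bowl: White bowl, 100 mm wide, 50 mm high, bystander; origin centre underneath.
- control_box: Grey control box 110 x 80 x 70 mm, knob and buttons to 82 mm, fixed on the side of the press where the drive unit is not; origin centre underneath. Not used.
Mind the look-alikes: they are no part of the job. Leave any purple look-alike of the drive_unit alone.

How it is judged:
On the way, in this order (a step that is already met when the one before it is completed fails the run):
1. the loaded tray is fully home in the slot (x of tray in the frame of press_home above -0.005 m and horizontal distance between tray and press_home below 0.008 m and angle between the x axis of tray and the x axis of press, either way round below 0.06 rad and value of joint tensioner below 0.28 rad), for 0.2 s.
2. the robot presses the tensioner arm back past its click (value of joint tensioner above 0.58 rad and contact force between any of the fingers, the arm and swing_arm above 2 N), for 0.3 s.
At the end, for the whole second after the job is handed in: The tray is home (origin within 5 mm short of press_home and 8 mm in all, aligned within 0.06 rad, flat on the deck) with both tiles flat in it, and the robot holds the tensioner arm past its click (joint above 0.58 of 0.80 rad) by pressing on it with more than 2 N, through the last second (all of step 2 and x of tray in the frame of press_home above -0.005 m and horizontal distance between tray and press_home below 0.008 m and z of tray in the frame of press_home below 0.005 m and angle between the x axis of tray and the x axis of press, either way round below 0.06 rad and angle between tray's own z axis and vertical below 0.06 rad and distance between tile0 and tray below 0.035 m and distance between tile1 and tray below 0.055 m and angle between each of tile0, tile1's own z axis and vertical below 0.08 rad); the arm keeps its last pose, push and grip.
It fails at once if a bystander was moved more than 30 mm or tipped (distance of any of mug, glaze_jar, bowl from where it was at the start of the episode above 0.03 m or angle between any of mug, glaze_jar, bowl's own z axis and vertical above 0.4 rad).
It fails at once if a tile came out of the tray or was tipped (angle between any of tile0, tile1's own z axis and vertical above 0.4 rad or distance between tile0 and tray above 0.06 m or distance between tile1 and tray above 0.08 m).
It also fails if it takes over 59 s, if anything falls off the work surface, if the arm or the gripper's body presses on something with over 40 N, if the wrist force passes 120 N, or if a joint passes its speed limit or range.

## Working session

There is one attempt and no reset: what is moved stays moved. The work goes in short steps, Python scripts to look and compute and a tool call to move; the robot and the scene stay as the last step left them, time stands still between calls to the robot, and variables do not carry over. Pictures are saved under pics/ and viewed, about 8 in all and at most 12, crops included, and the job is handed in when it is done.

Besides the shell and the picture viewer there is one more tool, called after "Emit:" as name(argument=value, ...) on one line, values as JSON. step_arm: Moves the arm, as the interface text tells. Its arguments: {"type":"object","properties":{"moves":{"type":"array","items":{"type":"array","items":{"type":"array","items":{"type":"number"}}}},"grip":{"type":"number"},"squeeze":{"type":"number"}},"required":["moves"]}

```bash
mkdir -p pics
cat > h.py <<'E'
import numpy as np, cv2
from station import readout, viewer, ctrl, nets
def ray(cam,px):
    c=viewer.calibration(cam);K,R,t=[np.array(c[k]) for k in("camera_matrix","R","t")]
    d=R.T@np.linalg.inv(K)@np.array([px[0],px[1],1.]);return -R.T@t,d
def onz(cam,px,z):
    o,d=ray(cam,px);return o+d*(z-o[2])/d[2]
def tri(pa,pb,ca="scene",cb="top"):
    o1,d1=ray(ca,pa);o2,d2=ray(cb,pb);d1/=np.linalg.norm(d1);d2/=np.linalg.norm(d2)
    s=np.linalg.lstsq(np.c_[d1,-d2],o2-o1,rcond=None)[0]
    a,b=o1+d1*s[0],o2+d2*s[1];return (a+b)/2,np.linalg.norm(a-b)
E
python3 - <<'E'
from h import *
np.set_printoptions(precision=3,suppress=True)
ims=[viewer.get_image(c) for c in("scene","top")]
cv2.imwrite("pics/a_scene.png",ims[0]);cv2.imwrite("pics/a_top.png",ims[1])
for th in ["press","press_mouth","press_home","press_roller","tray","tray_handle","tile0","tile1","drive_unit","push_bar","swing_arm"]:
    for c in("scene","top"):
        print(th,c,[(np.round(r["at"]).tolist(),round(r["confidence"],2)) for r in nets.pinpoint(c,th)[:3]])
print(readout.get_obs())
E
```

```text
press scene [([313.0, 289.0], 0.87)]
press top [([338.0, 246.0], 0.93)]
press_mouth scene [([318.0, 294.0], 0.9), ([362.0, 256.0], 0.17)]
press_mouth top [([338.0, 236.0], 0.79)]
press_home scene [([325.0, 311.0], 0.94), ([316.0, 292.0], 0.26)]
press_home top [([344.0, 221.0], 0.65), ([322.0, 269.0], 0.45)]
press_roller scene [([330.0, 312.0], 0.89)]
press_roller top [([344.0, 203.0], 0.97)]
tray scene []
tray top [([324.0, 282.0], 0.77)]
tray_handle scene [([297.0, 222.0], 0.65)]
tray_handle top [([316.0, 302.0], 0.89), ([348.0, 202.0], 0.63)]
tile0 scene [([305.0, 249.0], 0.96), ([312.0, 264.0], 0.74)]
tile0 top [([318.0, 287.0], 0.89), ([322.0, 270.0], 0.76)]
tile1 scene [([305.0, 249.0], 0.96), ([312.0, 264.0], 0.74)]
tile1 top [([318.0, 287.0], 0.89), ([322.0, 270.0], 0.76)]
drive_unit scene [([241.0, 298.0], 0.91), ([197.0, 413.0], 0.86), ([359.0, 255.0], 0.27)]
drive_unit top [([385.0, 272.0], 0.83), ([448.0, 200.0], 0.69)]
push_bar scene [([226.0, 237.0], 0.94), ([178.0, 341.0], 0.87)]
push_bar top [([390.0, 286.0], 0.53), ([461.0, 196.0], 0.53)]
swing_arm scene [([237.0, 282.0], 0.89), ([193.0, 400.0], 0.68)]
swing_arm top [([447.0, 195.0], 0.73), ([386.0, 271.0], 0.62), ([168.0, 238.0], 0.59)]
{'t': 1.2, 'q': array([-1.463,  0.053,  1.613,  0.   ,  1.476, -0.119]), 'dq': array([-0.   ,  0.   , -0.001, -0.001,  0.001, -0.001]), 'effort': array([ -0.001, -39.369, -37.046,  -0.   ,   0.001,   0.   ]), 'tool_pos': array([ 0.141, -0.609,  0.231]), 'tool_rot': array([-2.459,  1.956, -0.   ]), 'contact_force': array([-0.77 ,  0.521,  0.555]), 'wrist_torque': array([-0.001, -0.014,  0.039]), 'opening': 0.08545671511728645}
```

View pics/a_scene.png

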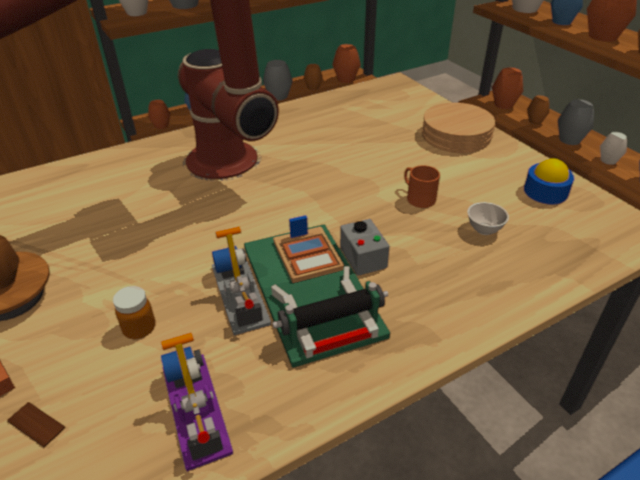

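View pics/a_top.png

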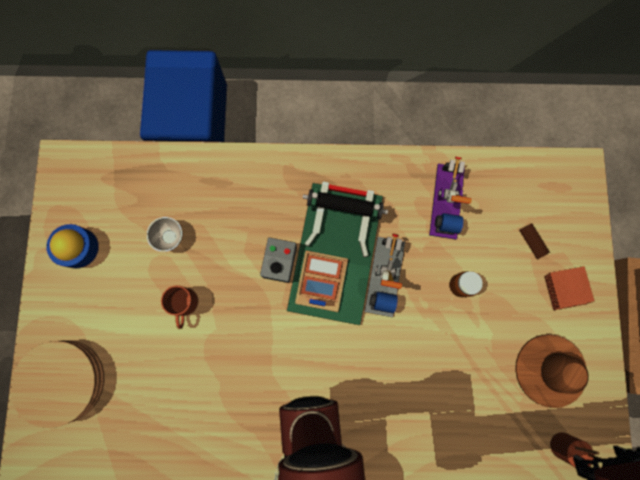

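Run:
```python
from h import *
np.set_printoptions(precision=3,suppress=True)
for n,a,b in [("press",(313,289),(338,246)),("mouth",(318,294),(338,236)),("home",(325,311),(344,221)),("roller",(330,312),(344,203)),("handle",(297,222),(316,302)),("tileA",(305,249),(318,287)),("tileB",(312,264),(322,270)),("bar",(226,237),(390,286)),("bar_2",(178,341),(461,196)),("drive",(241,298),(385,272)),("drive2",(197,413),(448,200)),("pivot",(237,282),(386,271))]:
    print(n,*tri(a,b))
for n,p,z in [("press",(338,246),0),("mouth",(338,236),.02),("home",(344,221),.02),("roller",(344,203),.068),("handle",(316,302),.072),("tray",(324,282),.02),("t0",(318,287),.025),("t1",(322,270),.025)]:
    print(n,onz("top",p,z))
for c in("top","scene"): print(c,ray(c,(320,240)))
```

```text
press [ 0.635 -0.048  0.017] 0.004631153823691396
mouth [ 0.661 -0.048  0.025] 0.0013722372656454556
home [ 0.708 -0.062  0.023] 0.008356138748725414
roller [ 0.748 -0.066  0.06 ] 0.005886986769763271
handle [0.47  0.009 0.07 ] 0.0047695528179752065
tileA [0.514 0.004 0.021] 0.004128034525688237
tileB [ 0.563 -0.006  0.016] 0.002370138978847862
bar [ 0.512 -0.18   0.134] 0.004027970887300375
bar_2 [ 0.748 -0.363  0.155] 0.00019671942563591064
drive [ 0.563 -0.186 -0.001] 4.029472035101019e-06
drive2 [ 0.781 -0.372 -0.005] 0.006564527482005296
pivot [ 0.559 -0.185  0.045] 0.006615056609404147
press [ 0.636 -0.05   0.   ]
mouth [ 0.662 -0.049  0.02 ]
home [ 0.706 -0.066  0.02 ]
roller [ 0.747 -0.063  0.068]
handle [0.471 0.011 0.072]
tray [ 0.53  -0.011  0.02 ]
t0 [0.515 0.006 0.025]
t1 [ 0.563 -0.005  0.025]
top (array([0.42 , 0.013, 1.328]), array([ 0.173, -0.008, -0.985]))
scene (array([ 1.377, -0.449,  0.861]), array([-0.667,  0.38 , -0.641]))
```

The real (grey) drive is on the robot's right, at about (0.56, -0.19). The purple look-alike is farther out, and the tray is on the left part of the deck. I'll move above the tray for a wrist view.

Emit:
step_arm(moves=[[[1.55,3.4,0.3,0.064],[1.55,3.4,0.3,0.064],[1.55,3.4,0.3,0.064],[1.55,3.4,0.3,0.064],[1.55,3.4,0.3,0.064],[1.55,3.4,0.3,0.064],[1.55,3.4,0.3,0.064],[1.55,3.4,0.3,0.064],[1.55,3.4,0.3,0.064],[1.55,3.4,0.3,0.064]]])

```text
t: 2.03
tool_pos: [0.2958, -0.2674, 0.2616]
tool_rot: [2.95, -1.08, 0.001]
contact_force: [1.1, -0.2, 0.9]
opening: 0.0853
```

Emit:
step_arm(moves=[[[1.55,3.4,0.3,0.064],[1.55,3.4,0.3,0.064],[1.55,3.4,0.3,0.064],[1.55,3.4,0.3,0.064],[1.55,3.4,0.3,0.064],[1.55,3.4,0.3,0.064],[1.55,3.4,0.3,0.064],[1.55,3.4,0.3,0.064],[0,0,0,0],[0,0,0,0]]])

```text
t: 2.87
tool_pos: [0.4198, 0.0046, 0.2855]
tool_rot: [3.127, -0.294, 0.0]
contact_force: [-0.1, 0.0, -0.6]
opening: 0.0854
```

Run:
```python
from h import *
np.set_printoptions(precision=3,suppress=True)
o=readout.get_obs();print(o["t"],o["tool_pos"],o["tool_rot"])
im=viewer.get_image("wrist");cv2.imwrite("pics/b_wrist.png",im)
for th,z in [("press_mouth",.02),("press_home",.02),("press_roller",.068),("tray",.02),("tray_handle",.072),("tile0",.025),("drive_unit",0),("push_bar",.151)]:
    print(th,[(np.round(r["at"]).tolist(),round(r["confidence"],2),onz("wrist",r["at"],z)) for r in nets.pinpoint("wrist",th)[:2]])
print(ray("wrist",(320,240)))
```

```text
2.8667 [0.42  0.005 0.286] [ 3.127 -0.294  0.   ]
press_mouth [([553.0, 207.0], 0.75, array([ 0.655, -0.056,  0.02 ])), ([526.0, 356.0], 0.4, array([ 0.621, -0.227,  0.02 ]))]
press_home [([610.0, 204.0], 0.95, array([ 0.713, -0.064,  0.02 ])), ([554.0, 206.0], 0.67, array([ 0.656, -0.055,  0.02 ]))]
press_roller []
tray [([425.0, 184.0], 0.61, array([ 0.53 , -0.008,  0.02 ]))]
tray_handle [([374.0, 189.0], 0.81, array([0.473, 0.007, 0.072]))]
tile0 [([470.0, 181.0], 0.78, array([ 0.572, -0.013,  0.025])), ([410.0, 184.0], 0.75, array([ 0.513, -0.004,  0.025]))]
drive_unit [([465.0, 329.0], 0.72, array([ 0.56 , -0.193,  0.   ]))]
push_bar []
(array([0.434, 0.075, 0.427]), array([-0.046, -0.282, -0.958]))
```

View pics/b_wrist.png

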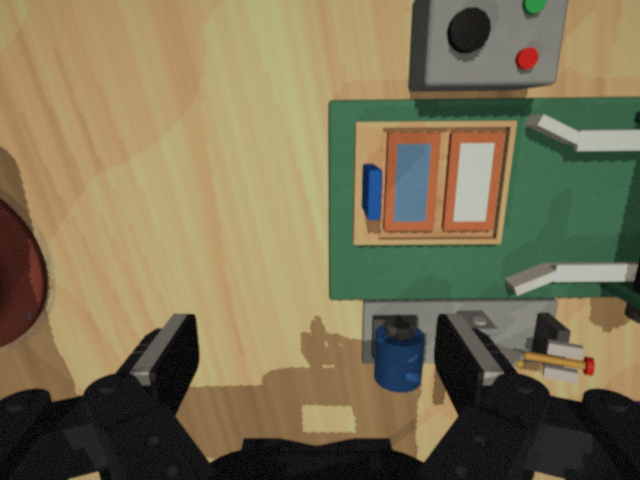

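The wrist picture shows the deck's near corners at about (331,100) and (331,298). The tray's corners are (356,121), (517,120), (502,245) and (354,245), with the handle at (373,192). The rails are at rows 140 and 272.

Run:
```python
from h import *
np.set_printoptions(precision=4,suppress=True)
w=lambda p,z:onz("wrist",p,z)[:2]
ang=lambda a,b:np.arctan2(*(b-a)[::-1])
a,b=w((331,100),.02),w((331,298),.02);print("deck front",a,b,"width",np.linalg.norm(a-b),"yaw",ang(b,a)-np.pi/2)
c,d=w((333,299),.02),w((520,299),.02);print("deck right yaw",ang(c,d)); 
d=w((600,99),.02);print("deck left yaw",ang(a,d))
for n,p,q in[("railL",(582,151),(635,152)),("railR",(556,264),(635,264))]:
  print(n,w(p,.038),w(q,.038),ang(w(p,.038),w(q,.038)))
T=[w(p,.034) for p in[(356,121),(517,120),(502,245),(354,245)]]
print("tray",T,"c",np.mean(T,0),[np.linalg.norm(T[i]-T[i-1]) for i in range(4)],ang(T[0],T[1]),ang(T[3],T[2]),ang(T[3],T[0])-np.pi/2,ang(T[2],T[1])-np.pi/2)
print("press centre from front", (a+b)/2)
r=[x for x in nets.masks_of("wrist","tray_handle")][0];print(r["box"])
im=cv2.imread("pics/b_wrist.png");cv2.imwrite("pics/c.png",cv2.resize(im[90:310,320:640],None,fx=2.4,fy=2.4,interpolation=cv2.INTER_CUBIC))
```

```text
deck front [0.4513 0.0893] [ 0.4136 -0.1126] width 0.2053571372485633 yaw -0.18420878976292543
deck right yaw -0.1951116219892526
deck left yaw -0.19139565197535677
railL [ 0.674  -0.0016] [ 0.723  -0.0122] -0.21332534878404316
railR [ 0.6474 -0.1116] [ 0.7267 -0.1273] -0.1950703472287686
tray [array([0.4701, 0.0662]), array([0.6172, 0.038 ]), array([ 0.596, -0.082]), array([ 0.4481, -0.0528])] c [ 0.5329 -0.0076] [np.float64(0.12092492362642115), np.float64(0.14977730086800622), np.float64(0.12185083425949134), np.float64(0.15078674077510243)] -0.18897588605472465 -0.19504886044998884 -0.18291957875695575 -0.17470374420544132
press centre from front [ 0.4324 -0.0117]
[354.8, 121.8, 519.3, 245.5]
```

View pics/c.png

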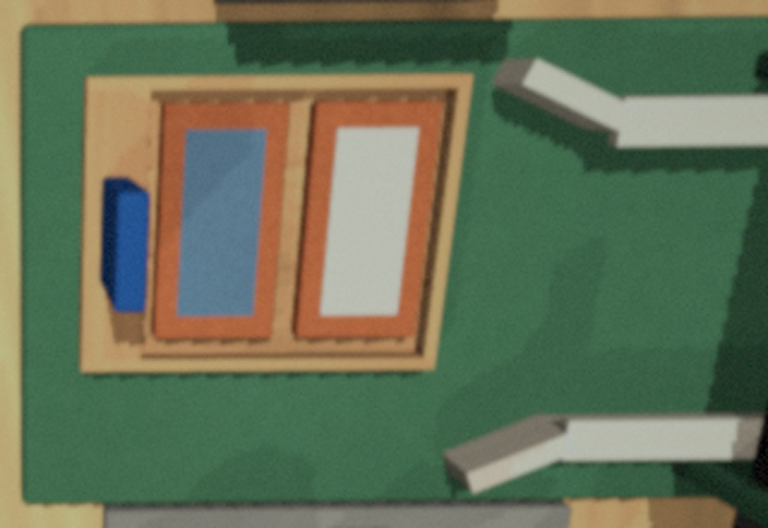

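The press pose fits its known sizes: yaw -0.19, mouth (0.658,-0.055), home (0.717,-0.067). The tray is parallel to it within 0.01 rad and 23 mm left of the midline. I'll grasp the handle at (0.472, 0.005).

Emit:
step_arm(moves=[[[2.6,0,-1.5,0],[2.6,0.05,-3,0],[0,0,-4,0],[0,0,-4,0],[0,0,-4,0],[0,0,-3,0],[0,0,-2,0],[0,0,-1.8,0],[0,0,0,0],[0,0,0,0]]], grip=0)

```text
t: 4.2
tool_pos: [0.4707, 0.0034, 0.0516]
tool_rot: [-3.127, 0.302, 0.004]
contact_force: [0.6, 0.9, 0.6]
opening: 0.0854
```

Emit:
step_arm(moves=[[[0,0,0,0],[0,0,0,0],[0,0,0,0],[0,0,0,0],[0,0,0,0],[0,0,0,0],[0,0,0,0],[0,0,0,0]]], grip=1, squeeze=30)

```text
t: 4.87
tool_pos: [0.4715, 0.0036, 0.0529]
tool_rot: [-3.127, 0.301, 0.001]
contact_force: [-2.3, 0.5, 5.2]
opening: 0.0114
```

Run:
```python
from h import *
np.set_printoptions(precision=3,suppress=True)
o=readout.get_obs();print(o["t"],o["tool_pos"],o["opening"],o["contact_force"])
im=viewer.get_image("wrist");cv2.imwrite("pics/d_wrist.png",im)
```

```text
4.8667 [0.472 0.004 0.053] 0.011373841685648506 [-2.332  0.471  5.157]
```

View pics/d_wrist.png

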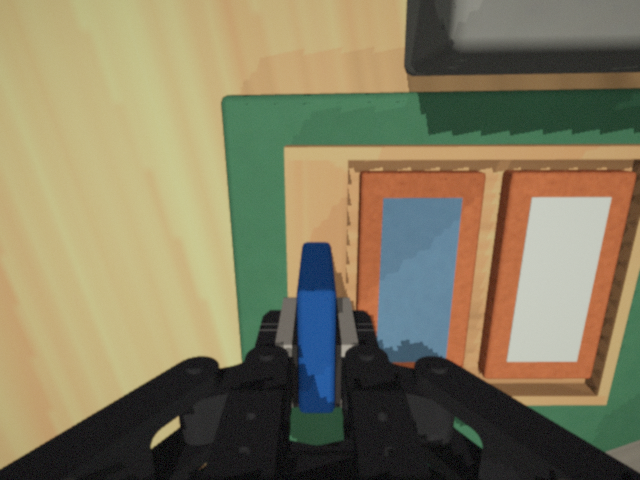

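The handle is gripped (opening 11.4 mm against the 12 mm tab) and both tiles are flat. I'll slide sideways onto the midline, then measure the edges.

Emit:
step_arm(moves=[[[0.2,-0.5,0,0],[0.2,-0.5,0,0],[0.2,-0.5,0,0],[0.2,-0.6,0,0],[0.2,-0.5,0,0],[0,0,0,0],[0,0,0,0],[0,0,0,0]]])

```text
t: 5.58
tool_pos: [0.4823, -0.0224, 0.0529]
tool_rot: [-3.127, 0.301, -0.003]
contact_force: [1.0, 1.6, 3.8]
opening: 0.0115
```

Run:
```python
from h import *
np.set_printoptions(precision=3,suppress=True)
o=readout.get_obs();print(o["t"],o["tool_pos"],o["tool_rot"],o["contact_force"])
im=viewer.get_image("wrist");cv2.imwrite("pics/e_wrist.png",im)
```

```text
5.5833 [ 0.482 -0.022  0.053] [-3.127  0.301 -0.003] [1.023 1.584 3.761]
```

View pics/e_wrist.png

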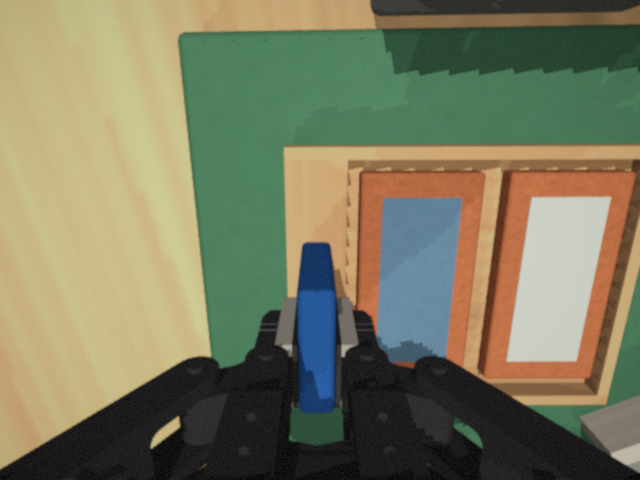

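Run:
```python
from h import *
np.set_printoptions(precision=4,suppress=True)
w=lambda p,z:onz("wrist",p,z)[:2]
ang=lambda a,b:np.arctan2(*(b-a)[::-1])
d=[w(p,.02) for p in[(200,35),(620,28)]]; t=[w(p,.034) for p in[(286,147),(630,146)]]; r=[w(p,.034) for p in[(286,150),(288,290)]]
rt=w((606,404),.034)
print(d,t,rt,"deck yaw",ang(*d),"tray yaw",ang(*t),ang(r[1],r[0])-np.pi/2)
u=np.array([np.cos(-.19),np.sin(-.19)]);n=np.array([-u[1],u[0]])
print("n deckL",[x@n for x in d],"trayL",[x@n for x in t],"trayR",rt@n,"rear u",r[0]@u, "front u",rt@u,"tool",readout.get_obs()["tool_pos"][:2]@np.c_[u,n])
```

```text
[array([0.4583, 0.0899]), array([0.6193, 0.061 ])] [array([0.4833, 0.0425]), array([0.6143, 0.0173])] [ 0.6069 -0.1027] deck yaw -0.1775917573442774 tray yaw -0.19031062015084088 -0.20030502039189013
n deckL [np.float64(0.17480512474729315), np.float64(0.176834244926743)] trayL [np.float64(0.1330072641578094), np.float64(0.1329658373307702)] trayR 0.013726679792180918 rear u 0.4665548153915243 front u 0.6153463051712064 tool [0.4778 0.0691]
```

The tray is about 3 mm left of the midline and parallel. I'll feed it in with that correction.

Emit:
step_arm(moves=[[[0.97,-0.25,0,0],[0.97,-0.25,0,0],[0.97,-0.25,0,0],[0.97,-0.25,0,0],[0.98,-0.19,0,0],[0.98,-0.19,0,0],[0.98,-0.19,0,0],[0.98,-0.19,0,0],[0,0,0,0],[0,0,0,0]]])

```text
t: 6.47
tool_pos: [0.5587, -0.0388, 0.0527]
tool_rot: [-3.126, 0.299, 0.006]
contact_force: [-5.8, 5.8, 10.1]
opening: 0.0115
```

Emit:
step_arm(moves=[[[0.9,-0.07,0,0],[0.9,-0.17,0,0],[0.9,-0.17,0,0],[0.9,-0.17,0,0],[0.9,-0.17,0,0],[0.9,-0.17,0,0],[0,0,0,0],[0,0,0,0]]])

```text
t: 7.13
tool_pos: [0.6129, -0.0481, 0.0527]
tool_rot: [-3.126, 0.299, 0.004]
contact_force: [-4.1, 4.6, 8.4]
opening: 0.0115
```

Emit:
step_arm(moves=[[[0.85,-0.1,0,0],[0.85,-0.16,0,0],[0.85,-0.16,0,0],[0.85,-0.16,0,0],[0,0,0,0]]])

```text
t: 7.55
tool_pos: [0.6468, -0.0542, 0.0527]
tool_rot: [-3.126, 0.299, 0.006]
contact_force: [-5.1, 4.0, 8.8]
opening: 0.0119
```

Emit:
step_arm(moves=[[[0.3,-0.06,0,0],[0.2,-0.04,0,0],[0.2,-0.04,0,0],[0,0,0,0]]])

```text
t: 7.88
tool_pos: [0.6519, -0.0552, 0.0527]
tool_rot: [-3.126, 0.299, 0.012]
contact_force: [-12.6, 5.8, 14.2]
opening: 0.0116
```

Emit:
step_arm(moves=[[[0.2,-0.04,0,0],[0.2,-0.04,0,0],[0,0,0,0],[0,0,0,0]]])

```text
t: 8.22
tool_pos: [0.6523, -0.0553, 0.0527]
tool_rot: [-3.126, 0.298, 0.027]
contact_force: [-28.0, 6.8, 22.7]
opening: 0.0117
```

Run:
```python
from h import *
np.set_printoptions(precision=3,suppress=True)
o=readout.get_obs();print(o["t"],o["tool_pos"],o["contact_force"])
for c in("wrist","scene"): cv2.imwrite(f"pics/f_{c}.png",viewer.get_image(c))
a=cv2.imread("pics/f_wrist.png");b=cv2.imread("pics/f_scene.png")[170:370,190:430]
b=cv2.resize(b,(480,400),interpolation=cv2.INTER_CUBIC);a=cv2.resize(a,(320,240))
o=np.zeros((400,800,3),np.uint8);o[:,:480]=b;o[:240,480:]=a;cv2.imwrite("pics/f.png",o)
```

```text
8.2167 [ 0.652 -0.055  0.053] [-28.045   6.794  22.729]
```

View pics/f.png

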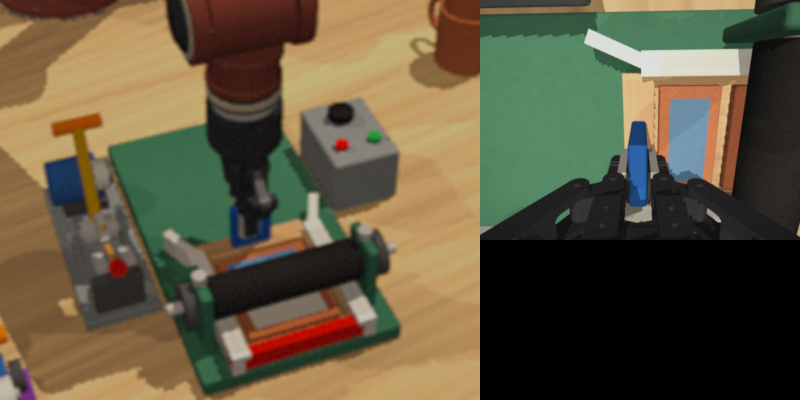

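The tray is against the red stop: 28 N with no further motion, and 175 mm travel against the 176 mm expected. Both tiles are flat. I'll relax the push, open partly and rise.

Emit:
step_arm(moves=[[[-0.3,0.02,0,0],[-0.2,0.02,0,0],[0,0,0,0],[0,0,0,0]]])

```text
t: 8.65
tool_pos: [0.6525, -0.0554, 0.0527]
tool_rot: [-3.126, 0.299, 0.005]
contact_force: [-4.4, 5.2, 8.5]
opening: 0.0118
```

Emit:
step_arm(moves=[[[0,0,0,0],[0,0,0,0],[0,0,0,0],[0,0,0,0],[0,0,0,0]]], grip=0.6)

```text
t: 9.07
tool_pos: [0.6533, -0.0571, 0.0517]
tool_rot: [3.127, -0.302, -0.001]
contact_force: [-0.1, 0.3, 0.3]
opening: 0.0341
```

Emit:
step_arm(moves=[[[0,0,2,0],[0,0,4,0],[0,0,4,0],[0,0,4,0],[0,0,4,0],[-2,-1,3,0],[-3,-1.2,2,0],[-3.5,-1.5,0,0],[-3.5,-1.5,0,0],[-3.5,-1.5,0,0]]])

```text
t: 9.9
tool_pos: [0.4972, -0.1244, 0.2828]
tool_rot: [3.126, -0.3, 0.002]
contact_force: [-1.1, -0.7, 0.4]
opening: 0.0341
```

Emit:
step_arm(moves=[[[-3.5,-1.5,0,0],[-3.5,-1.5,0,0],[-1,-1.5,0,0],[0,0,0,0],[0,0,0,0],[0,0,0,0],[0,0,0,0]]], grip=1)

```text
t: 10.48
tool_pos: [0.4193, -0.1684, 0.2822]
tool_rot: [-3.127, 0.299, 0.0]
contact_force: [0.1, 1.5, -0.3]
opening: 0.0
```

Run:
```python
from h import *
np.set_printoptions(precision=3,suppress=True)
o=readout.get_obs();print(o["t"],o["tool_pos"],o["tool_rot"],o["opening"],o["contact_force"])
im=viewer.get_image("wrist");viewer.get_image("top");viewer.get_image("scene")
for th,z in [("push_bar",.151),("drive_unit",0),("swing_arm",.04),("tray_handle",.072),("tile0",.025),("tray",.02)]:
  for c in("wrist","top","scene"):
    rs=nets.pinpoint(c,th)[:2]
    print(th,c,[(np.round(r["at"]).tolist(),round(r["confidence"],2),onz(c,r["at"],z)) for r in rs])
    if c=="wrist":
      for r in rs: cv2.circle(im,tuple(int(v) for v in r["at"]),3,(0,255,255),-1)
cv2.imwrite("pics/g_wrist.png",im)
```

```text
10.4833 [ 0.419 -0.168  0.282] [-3.127  0.299  0.   ] 2.9609784049956972e-05 [ 0.119  1.495 -0.293]
push_bar wrist [([462.0, 220.0], 0.71, array([ 0.52 , -0.181,  0.151]))]
push_bar top [([461.0, 199.0], 0.69, array([ 0.742, -0.364,  0.151])), ([386.0, 285.0], 0.65, array([ 0.513, -0.166,  0.151]))]
push_bar scene [([224.0, 237.0], 0.7, array([ 0.528, -0.191,  0.151])), ([176.0, 342.0], 0.62, array([ 0.745, -0.366,  0.151]))]
drive_unit wrist [([451.0, 187.0], 0.72, array([ 0.559, -0.19 ,  0.   ])), ([459.0, 220.0], 0.43, array([ 0.565, -0.228,  0.   ]))]
drive_unit top [([385.0, 271.0], 0.85, array([ 0.566, -0.187,  0.   ])), ([449.0, 200.0], 0.64, array([ 0.778, -0.377,  0.   ]))]
drive_unit scene [([198.0, 412.0], 0.81, array([ 0.784, -0.368,  0.   ])), ([238.0, 301.0], 0.65, array([ 0.569, -0.196,  0.   ]))]
swing_arm wrist [([465.0, 192.0], 0.91, array([ 0.56 , -0.189,  0.04 ]))]
swing_arm top [([450.0, 194.0], 0.63, array([ 0.785, -0.367,  0.04 ])), ([346.0, 202.0], 0.45, array([ 0.757, -0.071,  0.04 ]))]
swing_arm scene [([238.0, 286.0], 0.9, array([ 0.566, -0.19 ,  0.04 ])), ([193.0, 399.0], 0.57, array([ 0.783, -0.37 ,  0.04 ]))]
tray_handle wrist []
tray_handle top [([338.0, 234.0], 0.92, array([ 0.659, -0.046,  0.072]))]
tray_handle scene [([316.0, 277.0], 0.95, array([ 0.656, -0.049,  0.072])), ([322.0, 310.0], 0.57, array([ 0.743, -0.086,  0.072]))]
tile0 wrist [([596.0, 18.0], 0.92, array([ 0.691, -0.06 ,  0.025]))]
tile0 top [([339.0, 224.0], 0.62, array([ 0.696, -0.051,  0.025])), ([343.0, 208.0], 0.51, array([ 0.742, -0.062,  0.025]))]
tile0 scene [([324.0, 307.0], 0.82, array([ 0.701, -0.056,  0.025])), ([482.0, 228.0], 0.65, array([0.671, 0.412, 0.025]))]
tray wrist []
tray top [([344.0, 220.0], 0.86, array([ 0.711, -0.067,  0.02 ]))]
tray scene [([234.0, 284.0], 0.43, array([ 0.536, -0.188,  0.02 ]))]
```

View pics/g_wrist.png

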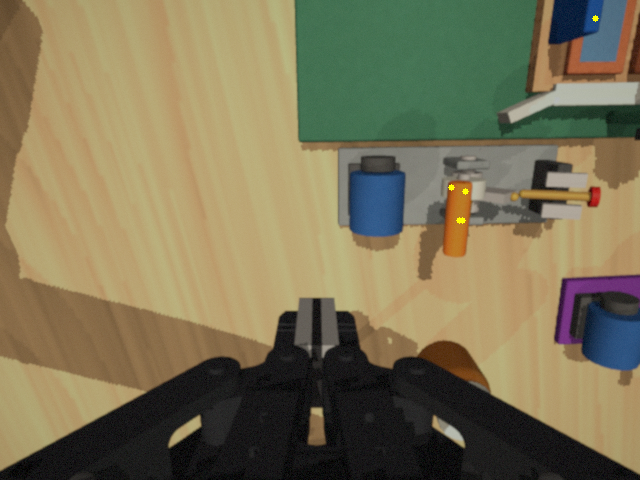

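The bar's middle is at (0.520,-0.181), which agrees with the drive origin (0.562,-0.190). The handle and tile0 readings match the tray being home. I'll descend behind the bar.

Emit:
step_arm(moves=[[[1.1,0.1,-2,0],[1.1,0.1,-4,0],[0,0,-4,0],[0,0,-3,0],[0,0,-1.2,0],[1,-0.2,0,0],[1,-0.2,0,0],[0,0,0,0]]])

```text
t: 12.2
tool_pos: [0.462, -0.1715, 0.1414]
tool_rot: [3.127, -0.301, 0.003]
contact_force: [-0.3, -0.4, -0.8]
opening: 0.0
```

Emit:
step_arm(moves=[[[1,-0.19,0,0],[1,-0.19,0,0],[1,-0.19,0,0],[1,-0.19,0,0],[0,0,0,0]]])

```text
t: 12.62
tool_pos: [0.5014, -0.179, 0.1421]
tool_rot: [3.127, -0.301, 0.0]
contact_force: [-3.8, 1.0, 0.8]
opening: -0.0003
```

Emit:
step_arm(moves=[[[0.98,-0.19,0,0],[0.98,-0.19,0,0],[0.98,-0.19,0,0],[0.98,-0.19,0,0],[0.98,-0.19,0,0],[0.98,-0.19,0,0],[0.98,-0.19,0,0],[0,0,0,0]]])

```text
t: 13.28
tool_pos: [0.5677, -0.1913, 0.1399]
tool_rot: [-3.126, 0.301, 0.009]
contact_force: [-7.4, 0.7, 2.9]
opening: 0.0005
```

Emit:
step_arm(moves=[[[0.4,-0.08,0,0],[0.4,-0.08,0,0],[0.2,-0.04,0,0],[0,0,0,0],[0,0,0,0]]])

```text
t: 13.7
tool_pos: [0.5753, -0.1927, 0.1383]
tool_rot: [-3.125, 0.301, 0.015]
contact_force: [-9.1, 1.9, -2.0]
opening: -0.0001
```

Run:
```python
from h import *
np.set_printoptions(precision=3,suppress=True)
o=readout.get_obs();print(o["t"],o["tool_pos"],o["contact_force"])
ims={c:viewer.get_image(c) for c in("scene","top","wrist")}
for th,z in [("push_bar",.16),("swing_arm",.04),("tray_handle",.072),("tray",.02)]:
  for c in ims: print(th,c,[(np.round(r["at"]).tolist(),round(r["confidence"],2),onz(c,r["at"],z)) for r in nets.pinpoint(c,th)[:2]])
b=cv2.resize(ims["scene"][170:370,190:430],(480,400),interpolation=cv2.INTER_CUBIC)
o=np.zeros((400,800,3),np.uint8);o[:,:480]=b;o[:240,480:]=cv2.resize(ims["wrist"],(320,240));cv2.imwrite("pics/i.png",o)
```

```text
13.7 [ 0.575 -0.193  0.138] [-9.085  1.941 -1.99 ]
push_bar scene [([179.0, 343.0], 0.93, array([ 0.757, -0.364,  0.16 ])), ([237.0, 259.0], 0.77, array([ 0.615, -0.199,  0.16 ]))]
push_bar top [([461.0, 199.0], 0.63, array([ 0.739, -0.361,  0.16 ])), ([169.0, 237.0], 0.54, array([0.628, 0.39 , 0.16 ]))]
push_bar wrist [([382.0, 328.0], 0.64, array([ 0.599, -0.189,  0.16 ]))]
swing_arm scene [([190.0, 400.0], 0.95, array([ 0.783, -0.375,  0.04 ])), ([240.0, 282.0], 0.87, array([ 0.557, -0.181,  0.04 ]))]
swing_arm top [([450.0, 191.0], 0.64, array([ 0.796, -0.368,  0.04 ])), ([385.0, 269.0], 0.6, array([ 0.566, -0.179,  0.04 ]))]
swing_arm wrist []
tray_handle scene [([317.0, 276.0], 0.96, array([ 0.655, -0.047,  0.072])), ([242.0, 301.0], 0.39, array([ 0.64 , -0.211,  0.072]))]
tray_handle top [([339.0, 238.0], 0.88, array([ 0.646, -0.048,  0.072])), ([281.0, 263.0], 0.69, array([0.574, 0.107, 0.072]))]
tray_handle wrist []
tray scene [([360.0, 256.0], 0.35, array([0.602, 0.1  , 0.02 ]))]
tray top [([344.0, 218.0], 0.94, array([ 0.714, -0.068,  0.02 ]))]
tray wrist []
```

View pics/i.png

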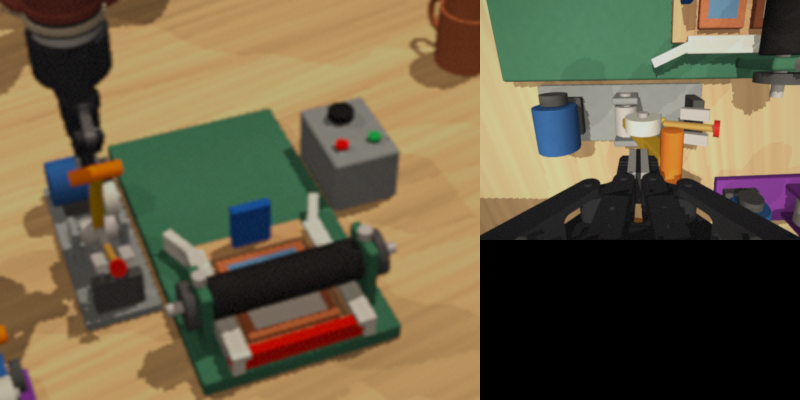

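Emit:
step_arm(moves=[[[0.3,-0.06,0,0],[0.2,-0.04,0,0],[0,0,0,0],[0,0,0,0]]])

```text
t: 14.78
tool_pos: [0.5796, -0.1934, 0.1376]
tool_rot: [-3.124, 0.301, 0.018]
contact_force: [-9.6, 2.5, -2.2]
opening: -0.0001
```

Emit:
step_arm(moves=[[[0.3,-0.06,0,0],[0,0,0,0],[0,0,0,0]]])

```text
t: 15.03
tool_pos: [0.5825, -0.194, 0.1376]
tool_rot: [-3.124, 0.301, 0.019]
contact_force: [-9.5, 1.7, -2.6]
opening: -0.0003
```

Emit:
step_arm(moves=[[[0.3,-0.06,0,0],[0,0,0,0],[0,0,0,0]]])

```text
t: 15.28
tool_pos: [0.5855, -0.1946, 0.1376]
tool_rot: [-3.124, 0.301, 0.019]
contact_force: [-10.5, 2.6, -3.5]
opening: -0.0002
```

Emit:
step_arm(moves=[[[0.2,-0.04,0,0],[0,0,0,0],[0,0,0,0]]])

```text
t: 15.53
tool_pos: [0.5861, -0.1947, 0.1375]
tool_rot: [-3.124, 0.3, 0.025]
contact_force: [-15.1, 4.0, 0.3]
opening: -0.0001
```

The back stop is felt: force rose 5 N with almost no motion. I'll ease off about 2 mm and hold there for a final check.

Emit:
step_arm(moves=[[[-0.25,0.05,0,0],[0,0,0,0],[0,0,0,0],[0,0,0,0],[0,0,0,0],[0,0,0,0],[0,0,0,0],[0,0,0,0]]])

```text
t: 16.2
tool_pos: [0.585, -0.1945, 0.1377]
tool_rot: [-3.124, 0.301, 0.018]
contact_force: [-10.3, 3.2, -2.3]
opening: -0.0003
```

Run:
```python
from h import *
np.set_printoptions(precision=3,suppress=True)
o=readout.get_obs();print(o["t"],o["tool_pos"],o["contact_force"])
im=viewer.get_image("scene");cv2.imwrite("pics/j.png",cv2.resize(im[180:360,200:400],None,fx=3.3,fy=3.3,interpolation=cv2.INTER_CUBIC))
```

```text
16.2 [ 0.585 -0.194  0.138] [-10.254   3.165  -2.267]
```

View pics/j.png

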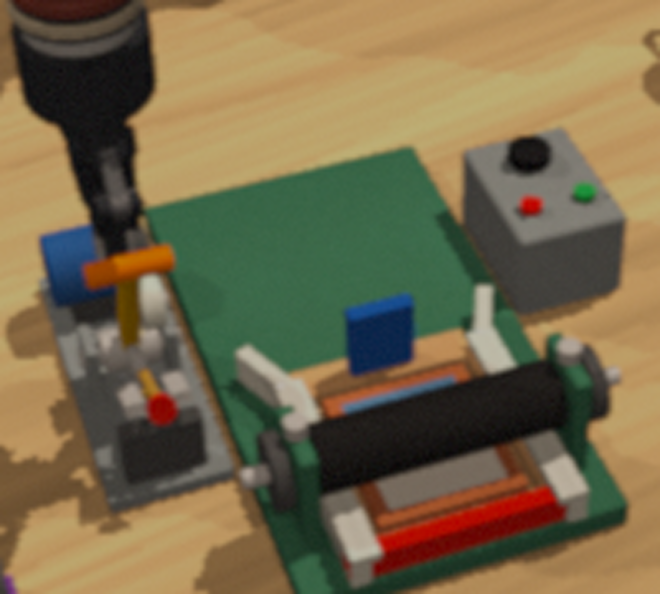

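The tray is against the red stop with both tiles flat. The tensioner arm is held back with about 10 N, so I'm handing in.

```bash
python3 -c "
from h import *
print(ctrl.finish_job());print(readout.get_obs()['contact_force'])"
```

```text
the job is handed in; nothing more can be done
None
the job is handed in; nothing more can be done
```

I slid the tray home against the red end stop by its handle and let it go. I then pushed the grey drive's tensioner arm to its back stop, eased off about 2 mm, and handed the job in at about 16 s while still pressing.

- **Tray:** it stopped at about 175 mm of travel, against about 176 mm expected. Force then rose to 28 N with almost no further motion. The last picture shows it against the stop with both tiles flat.
- **Tensioner:** the push force stepped from 10 to 15 N at the back stop and was about 10 N on the last hold. I estimated the joint at 0.75 to 0.8 rad from geometry; it has no direct reading.
- **Bystanders:** I kept clear of the mug, jar, bowl and purple look-alike, but did not measure their positions again at the end.
- **Disagreements:** the trained networks differed by up to about 1 cm on the bar and handle positions, and one top-camera handle reading was about 1 cm short. I relied on the contact forces and the pictures instead.

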